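# Line up the blue paint jars by shade

## Task

Line the four blue paint jars up on the wooden rail in order of shade: the darkest on the mark next to the black cat's head, then ever lighter, to the palest on the mark next to the white skull. Stand each jar upright in the middle of its own mark and let go, without tipping any jar over on the way.

Things in the scene. Friction and masses are not known exactly. Their poses are not given: they have to be found in the camera images.
- jar_navy: paint jar, darkest: near-black navy; upright cylinder 48 mm in diameter, 62 mm tall over its lid (straight sides, slight groove 44 to 48 mm up), paper band low on the side, lid the colour of its paint, about 150 g. Origin: centre of its underside, z up. Starts loose on the table (underside at z = 0); the four jars differ only in shade
- jar_blue: paint jar, second darkest: strong mid blue; upright cylinder 48 mm in diameter, 62 mm tall over its lid (straight sides, slight groove 44 to 48 mm up), paper band low on the side, lid the colour of its paint, about 150 g. Origin: centre of its underside, z up. Starts loose on the table (underside at z = 0); the four jars differ only in shade
- jar_sky: paint jar, second palest: light sky blue; upright cylinder 48 mm in diameter, 62 mm tall over its lid (straight sides, slight groove 44 to 48 mm up), paper band low on the side, lid the colour of its paint, about 150 g. Origin: centre of its underside, z up. Starts loose on the table (underside at z = 0); the four jars differ only in shade
- jar_pale: paint jar, palest: icy, whitish blue; upright cylinder 48 mm in diameter, 62 mm tall over its lid (straight sides, slight groove 44 to 48 mm up), paper band low on the side, lid the colour of its paint, about 150 g. Origin: centre of its underside, z up. Starts loose on the table (underside at z = 0); the four jars differ only in shade
- mark_a: first (a) of four round green marks (68 mm across, 3 mm thick) in a row along the fixed rail (board 480 x 80 mm, 12 mm thick); a is farthest to the robot's left (+y), d farthest right; 90 mm between centres. Origin: centre of the mark's underside, 12 mm above the table; its top, where the jar stands, is 15 mm above the table. Its y axis runs along the row, to the left end
- mark_b: second (b) of four round green marks (68 mm across, 3 mm thick) in a row along the fixed rail (board 480 x 80 mm, 12 mm thick); a is farthest to the robot's left (+y), d farthest right; 90 mm between centres. Origin: centre of the mark's underside, 12 mm above the table; its top, where the jar stands, is 15 mm above the table. Its y axis runs along the row, to the left end
- mark_c: third (c) of four round green marks (68 mm across, 3 mm thick) in a row along the fixed rail (board 480 x 80 mm, 12 mm thick); a is farthest to the robot's left (+y), d farthest right; 90 mm between centres. Origin: centre of the mark's underside, 12 mm above the table; its top, where the jar stands, is 15 mm above the table. Its y axis runs along the row, to the left end
- mark_d: last (d) of four round green marks (68 mm across, 3 mm thick) in a row along the fixed rail (board 480 x 80 mm, 12 mm thick); a is farthest to the robot's left (+y), d farthest right; 90 mm between centres. Origin: centre of the mark's underside, 12 mm above the table; its top, where the jar stands, is 15 mm above the table. Its y axis runs along the row, to the left end
- black_cat: small black cat's head with two pointed ears and yellow eyes, about 40 mm wide and 54 mm tall, fixed on one end of the rail, 80 mm beyond the outermost mark; either end can be its end. Origin: centre of its underside, 12 mm above the table
- white_skull: small white skull with black eye sockets, about 40 mm wide and 50 mm tall, fixed on one end of the rail, 80 mm beyond the outermost mark; either end can be its end. Origin: centre of its underside, 12 mm above the table

How it is judged:
By the outcome, as a careful person would: the job done as asked, in the order asked, and still so for the second after the job is handed in, with the robot touching nothing.
It also fails if it takes over 91 s, if anything falls off the work surface, if the arm or the gripper's body presses on something with over 40 N, if the wrist force passes 120 N, or if a joint passes its speed limit or range.

## Robot

A 6-joint arm with a two-finger parallel gripper is mounted at the origin on the work surface. World frame = base frame: x ahead of the robot, y to its left, z up, the work surface at z = 0. Lengths are in m, angles in rad, forces in N, time in s.
With the tool pointing down it reaches from about 0.4 to 0.825 m from the base axis. Payload 7 kg.
Tool frame: the origin (TCP) lies midway between the tips of the shut fingers; the grasp point (between the pads) lies 19 mm behind it; z points along the fingers, y is the line along which they close (so a half turn about z gives the same grasp; the last joint's range is limited). The gripper opens to 88 mm and grips with 3 to 60 N. Pads are 19 mm wide; open, the fingers measure 130 mm over their backs; the gripper's body (78 mm by 193 mm) begins 47 mm behind the grasp point.
Start: joints at [1.529, 0.359, 0.012, 0, -1.224, -0.288], TCP at [0.219, 0.639, 0.206] pointing down, gripper open.
Joint ranges: [-3.07, 3.07], [-1.43, 2.12], [-1.02, 1.25], [-3.03, 1.67], [-3.05, -0], [-3.03, 3.03]. Speed limits (rad/s): [2.39, 2.39, 3.01, 3.14, 3.14, 3.14].

## Interface

Orientations are given as a rotation vector (axis times angle).
In Python, from bench import arm, jaws, readout, optics, spotter gives the robot as it stands. The module is installed in compiled form; this text tells all that it offers. Calls block until the motion is done:
- arm.move_to(position, orientation): joint-space move of the TCP to a pose.
- arm.movel(position, vel=0.15, frame=None, f_stop=None): straight line of the TCP; frame=None keeps the orientation; vel is the mean speed in m/s. With f_stop (N) it stops when the force on the tool has changed by that much, and returns True; else False.
- arm.goto_joints(angles): joint-space move.
- jaws.move_gripper(opening): finger opening in m; the grip force is fixed at half the most; returns when the fingers have stopped.
- arm.pause(seconds).
- arm.ik(position, orientation): joint angles nearest the present ones, or None.
- readout.get_obs(): the state.
- optics.get_image(name): name is "scene" or "top" or "wrist"; returns a dict with "frame" (480x640x3 uint8, red, green, blue), "mtx" (3x3 intrinsics, pixels), "origin" and "attitude" of the camera in the world. Camera axes: x right, y down, z forward; pixel columns grow to the right and rows downward; lengths in m; the calibration is good to about 2 mm. The wrist camera is an equidistant fisheye: a pixel r from the principal point sees the ray r / f radians off the axis. A picture is of the moment at which its call begins. There is no depth.
A pose or a line that the arm cannot do raises arm.Unreachable and nothing moves.
- arm.hand_in(): hands the job in; it is judged then, once.
Trained networks look in a picture, given as the dict that the camera call returned (one of the last four; its "shot" number tells which), for a name from the list of things; names that differ only in an ending like _2 or _b are one class to them, and where a whole thing is asked for, a point or a joint stands for the part that bears it (a point fixed in the world has none). Each returns a list of dicts, best first, with "score" (0 to 1); they miss things now and then, are a little off and sometimes report something else, mostly with a low value. They report only what shows in the picture. A call takes as long as a camera call.
- spotter.spot_in(name, picture): "location" ([column, row] in pixels, amid what is visible of it).
- spotter.landmark_of(name, picture): "location" ([column, row] in pixels: a listed point, or the origin of a listed thing).
The state is a dict: "t": time; "joint_pos": joint angles; "joint_velocities": joint speeds; "joint_torque": joint torques, N m; "position": TCP position; "tool_rot": TCP orientation; "wrist_force": force on the tool from outside, world axes, zero at the start; "wrist_torque": the same for the moment, N m; "gripper_width": finger opening in m; "grasp_force": force on a finger pad.
Only numpy, scipy, OpenCV 4.12 (cv2) and the standard library are available. Lean on these libraries where they do the work, as an engineer would, in place of code of your own. Each camera call takes 0.05 s, during which the arm holds its last target. There are 200 camera calls.

## Working session

There is one attempt and no reset: what is moved stays moved. The work goes in short steps, each a Python script; the robot and the scene stay as the last script left them, time stands still between calls to the robot, and variables do not carry over. Pictures are saved under pics/ and viewed, at most 14 in all, crops included, and the job is handed in when it is done.

```bash
mkdir -p pics
cat > h.py <<'E'
import numpy as np, cv2
from bench import arm, jaws, readout, optics, spotter
def save(d,n): cv2.imwrite(f'pics/{n}.png',d['frame'][:,:,::-1])
E
python3 - <<'E'
from h import *
a=optics.get_image("top");save(a,'top1')
b=optics.get_image("scene");save(b,'scene1')
for n,d in(('top',a),('scene',b)):
    print(n,np.round(d['mtx'],1).tolist(),np.round(d['origin'],4),np.round(np.array(d['attitude']),4).tolist())
    for k in['jar_navy','jar_blue','jar_sky','jar_pale','mark_a','black_cat','white_skull']:
        print(k,[(np.round(r['location'],1).tolist(),round(r['score'],2)) for r in spotter.landmark_of(k,d)])
o=readout.get_obs();print(o['t'],o['tool_rot'],o['position'],o['gripper_width'])
E
```

```text
top [[488.6, 0.0, 313.5], [0.0, 488.6, 238.5], [0.0, 0.0, 1.0]] [ 4.5620e-01 -9.0000e-04  1.0987e+00] [-2.189, 2.1635, -0.0759]
jar_navy [([368.9, 273.1], 0.91)]
jar_blue [([276.0, 283.9], 0.63)]
jar_sky [([164.3, 278.4], 0.75)]
jar_pale [([470.2, 281.9], 0.64)]
mark_a [([398.2, 187.6], 0.72), ([276.6, 202.5], 0.69), ([358.5, 195.7], 0.58), ([319.0, 201.0], 0.57)]
black_cat [([436.6, 189.9], 0.87)]
white_skull [([242.8, 203.1], 0.72)]
scene [[574.0, 0.0, 325.0], [0.0, 574.0, 245.5], [0.0, 0.0, 1.0]] [ 1.112  -0.619   0.7874] [-2.1717, -0.8627, 0.3943]
jar_navy [([270.1, 269.8], 0.77)]
jar_blue [([331.3, 209.5], 0.84), ([270.3, 270.4], 0.3)]
jar_sky [([402.8, 165.5], 0.76)]
jar_pale [([169.5, 327.9], 0.66), ([413.0, 225.7], 0.27)]
mark_a [([339.7, 301.8], 0.86), ([369.1, 271.6], 0.68), ([311.2, 334.5], 0.68), ([392.0, 249.0], 0.66), ([280.9, 362.8], 0.16)]
black_cat [([281.1, 362.6], 0.62)]
white_skull [([412.8, 226.8], 0.64), ([168.8, 327.8], 0.24)]
0.8 [-3.09887262e+00  5.15767601e-01  4.68385228e-05] [0.21861471 0.6386023  0.2065194 ] 0.08742769702656493
```

View pics/top1.png

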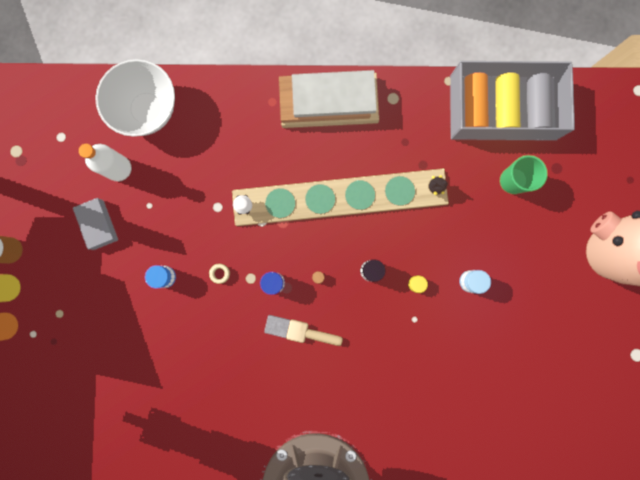

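View pics/scene1.png

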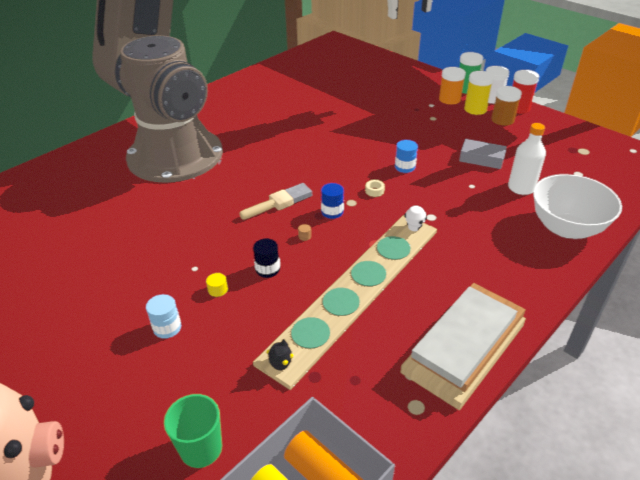

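```bash
cat > tri.py <<'E'
from h import *
from itertools import permutations
from scipy.spatial.transform import Rotation as R
def ray(d,p):
    K=d['mtx'];A=np.array(d['attitude']);M=R.from_rotvec(A).as_matrix() if A.ndim==1 else A
    v=M@np.linalg.inv(K)@[p[0],p[1],1];return np.array(d['origin']),v/np.linalg.norm(v)
def onplane(d,p,z):
    o,v=ray(d,p);return o+v*(z-o[2])/v[2]
def tri(L):
    A=0;b=0
    for o,v in L:
        P=np.eye(3)-np.outer(v,v);A=A+P;b=b+P@o
    X=np.linalg.solve(A,b);return X,[round(float(np.linalg.norm((np.eye(3)-np.outer(v,v))@(X-o))),4) for o,v in L]
E
python3 - <<'E'
from tri import *
a=optics.get_image("top");b=optics.get_image("scene")
for k in['jar_navy','jar_blue','jar_sky','jar_pale','black_cat','white_skull']:
    p=spotter.landmark_of(k,a)[0]['location'];q=spotter.landmark_of(k,b)[0]['location']
    z=.012 if '_' in k and k[:3]!='jar' else 0
    X,e=tri([ray(a,p),ray(b,q)]);print(k,np.round(X,4),e,'top',np.round(onplane(a,p,z),4),'scene',np.round(onplane(b,q,z),4))
P=sorted([r['location'] for r in spotter.landmark_of('mark_a',a)[:4]],key=lambda p:p[0])
Q=sorted([r['location'] for r in spotter.landmark_of('mark_a',b)[:4]],key=lambda p:-p[0])
for p,q in zip(P,Q):
    X,e=tri([ray(a,p),ray(b,q)]);print('mark',np.round(X,4),e,'top',np.round(onplane(a,p,.012),4),'scene',np.round(onplane(b,q,.012),4))
E
```

```text
jar_navy [ 0.471  -0.1117 -0.0068] [0.0017, 0.0017] top [ 0.4698 -0.1123  0.    ] scene [ 0.4777 -0.1149 -0.    ]
jar_blue [0.4455 0.0897 0.0116] [0.0001, 0.0001] top [0.4455 0.0908 0.    ] scene [0.4355 0.1002 0.    ]
jar_sky [ 0.4505  0.3431 -0.0073] [0.0005, 0.0005] top [0.4509 0.3412 0.    ] scene [0.4563 0.3339 0.    ]
jar_pale [ 0.4528 -0.3396  0.0039] [0.0015, 0.0015] top [ 0.4518 -0.3421  0.    ] scene [ 0.4507 -0.3372  0.    ]
black_cat [ 0.6682 -0.2329  0.0714] [0.0259, 0.0259] top [ 0.661  -0.2656  0.012 ] scene [ 0.6521 -0.182   0.012 ]
white_skull [0.617  0.1693 0.0166] [0.0059, 0.0059] top [0.6221 0.1741 0.012 ] scene [0.6106 0.1687 0.012 ]
mark [0.625  0.0918 0.0116] [0.0025, 0.0025] top [0.6268 0.0935 0.012 ] scene [0.6238 0.0894 0.012 ]
mark [ 0.6303 -0.0035  0.0201] [0.0023, 0.0023] top [ 0.6333 -0.0019  0.012 ] scene [0.6237 0.0011 0.012 ]
mark [ 0.6398 -0.091   0.0129] [0.0005, 0.0005] top [ 0.6396 -0.0914  0.012 ] scene [ 0.6396 -0.0901  0.012 ]
mark [ 0.6525 -0.1814  0.0216] [0.0035, 0.0035] top [ 0.6567 -0.1804  0.012 ] scene [ 0.6443 -0.1786  0.012 ]
```

The cat is at the right end (top image 437,185) and the skull at the left (242,204), so navy goes to d, blue to c, sky to b and pale to a. I'll refine the positions with the wrist camera.

```bash
cat >> tri.py <<'E'
def orient(yaw): # tool down, tool y along (cos yaw, sin yaw)
    y=np.array([np.cos(yaw),np.sin(yaw),0]);z=np.array([0,0,-1.]);return R.from_matrix(np.c_[np.cross(y,z),y,z]).as_rotvec()
def wray(d,p):
    K=d['mtx'];A=np.array(d['attitude']);M=R.from_rotvec(A).as_matrix() if A.ndim==1 else A
    u=np.array([(p[0]-K[0,2])/K[0,0],(p[1]-K[1,2])/K[1,1]]);r=np.linalg.norm(u)
    v=np.r_[u/r*np.sin(r),np.cos(r)] if r>0 else np.array([0,0,1.]);return np.array(d['origin']),M@v
def green(d):
    h=cv2.cvtColor(d['frame'],cv2.COLOR_RGB2HSV)
    m=cv2.inRange(h,(70,60,60),(90,200,200));n,l,s,c=cv2.connectedComponentsWithStats(m)
    return [(c[i],s[i,4]) for i in range(1,n) if s[i,4]>150]
E
python3 - <<'E'
from tri import *
import pickle
for y in(0,np.pi):
    print(y,arm.ik([.53,.15,.3],orient(y)),arm.ik([.53,-.2,.3],orient(y)))
a=optics.get_image("top");b=optics.get_image("scene")
print([ (np.round(onplane(a,c,.015),4),s) for c,s in green(a)]);print([ (np.round(onplane(b,c,.015),4),s) for c,s in green(b)])
yaw=min((0,np.pi),key=lambda y:np.abs(arm.ik([.53,-.1,.3],orient(y))-readout.get_obs()['joint_pos'])[5])
out=[]
for i,y in enumerate((.2,0,-.2)):
    arm.move_to([.55,y,.3],orient(yaw));d=optics.get_image('wrist');out.append(d)
    if i==1: save(d,'w0');print(d['mtx'],d['origin'])
    print([ (np.round(c),s) for c,s in green(d)])
    for k in['jar_navy','jar_blue','jar_sky','jar_pale']:
        r=spotter.landmark_of(k,d); print(k,[(np.round(q['location'],1).tolist(),round(q['score'],2),np.round((lambda o,v:o+v*(0-o[2])/v[2])(*wray(d,q['location'])),4).tolist()) for q in r[:2]])
pickle.dump(out,open('w.pkl','wb'))
print(yaw,readout.get_obs()['t'])
E
```

```text
0 [ 0.63146646  0.10561365 -0.10938426  0.         -1.35579842  2.5101262 ] None
3.141592653589793 [ 0.63146646  0.10561365 -0.10938426  0.         -1.35579842 -0.63146646] [-0.0154274   0.1328287  -0.07787189  0.         -1.36009574  0.0154274 ]
[(array([ 0.6524, -0.1814,  0.015 ]), np.int32(596)), (array([ 0.6422, -0.0921,  0.015 ]), np.int32(599)), (array([ 0.6322, -0.003 ,  0.015 ]), np.int32(597)), (array([0.6222, 0.0858, 0.015 ]), np.int32(585))]
[(array([0.6209, 0.0878, 0.015 ]), np.int32(564)), (array([ 0.6315, -0.0019,  0.015 ]), np.int32(646)), (array([ 0.6417, -0.0911,  0.015 ]), np.int32(759)), (array([ 0.6523, -0.1808,  0.015 ]), np.int32(895)), (array([ 0.6577, -0.4278,  0.015 ]), np.int32(2727))]
[(array([247.,  35.]), np.int32(2040)), (array([255., 104.]), np.int32(2158))]
jar_navy []
jar_blue [([394.6, 113.0], 0.87, [0.4454, 0.0965, 0.0])]
jar_sky [([381.7, 288.3], 0.87, [0.451, 0.3397, 0.0])]
jar_pale []
[[371.64829954   0.         313.52117288]
 [  0.         371.64829954 242.37137436]
 [  0.           0.           1.        ]] [ 0.54922641 -0.08385503  0.47872414]
[(array([231.,  53.]), np.int32(2026)), (array([240., 122.]), np.int32(2101)), (array([250., 191.]), np.int32(2004)), (array([260., 257.]), np.int32(1743))]
jar_navy []
jar_blue [([385.7, 261.8], 0.6, [0.4487, 0.0985, 0.0])]
jar_sky [([369.2, 394.3], 0.53, [0.4557, 0.3385, 0.0]), ([243.1, 125.3], 0.49, [0.6398, -0.0874, 0.0])]
jar_pale []
[(array([235., 208.]), np.int32(1910)), (array([246., 271.]), np.int32(1660)), (array([257., 325.]), np.int32(1139)), (array([268., 379.]), np.int32(783))]
jar_navy [([370.7, 247.6], 0.58, [0.4709, -0.1224, 0.0])]
jar_blue [([378.4, 375.8], 0.75, [0.4435, 0.0982, 0.0])]
jar_sky []
jar_pale [([391.9, 86.4], 0.57, [0.4494, -0.3389, 0.0])]
3.141592653589793 6.0917
```

View pics/w0.png

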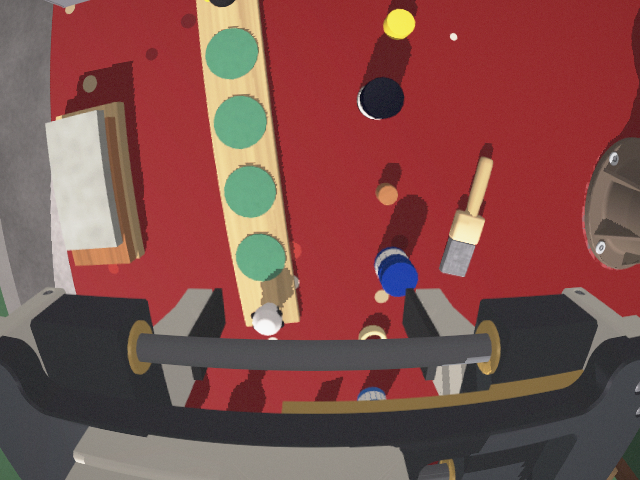

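Marks agree to about 2 mm between the top and scene views. In the wrist view the marks run down the rail (232,53 to 261,257), with navy at (381,99) and blue at (397,270). Next I'll put the wrist camera straight above each jar to find its centre and height.

```bash
cat >> tri.py <<'E'
def blob(d,p,w):
    f=d['frame'].astype(int);m=((f[:,:,2]+4>f[:,:,0])).astype(np.uint8)
    k=np.zeros_like(m);p=np.round(p).astype(int);k[max(0,p[1]-w):p[1]+w,max(0,p[0]-w):p[0]+w]=1
    m=cv2.morphologyEx(m*k,cv2.MORPH_OPEN,np.ones((3,3)))
    n,l,s,c=cv2.connectedComponentsWithStats(m);i=1+np.argmax(s[1:,4])
    (cx,cy),r=cv2.minEnclosingCircle(np.argwhere(l==i)[:,::-1].astype(np.float32))
    return c[i],int(s[i,4]),(cx,cy),r
def at(ov,z): o,v=ov;return o+v*(z-o[2])/v[2]
E
python3 - <<'E'
from tri import *
a=optics.get_image("top");b=optics.get_image("scene")
P=sorted([c for c,s in green(a)],key=lambda c:c[0]);Q=sorted([c for c,s in green(b) if s<1500],key=lambda c:c[1])
X=[tri([ray(a,p),ray(b,q)]) for p,q in zip(P,Q)]
for x,e in X: print('mark',np.round(x,4),e)
J={'jar_sky':(.451,.339),'jar_blue':(.446,.0975),'jar_navy':(.471,-.117),'jar_pale':(.4497,-.339)}
tiles=[]
for k,(x,y) in J.items():
    arm.move_to([x,y+.084,.2],orient(np.pi));d=optics.get_image('wrist')
    c,s,ce,r=blob(d,(d['mtx'][0,2],d['mtx'][1,2]),75)
    q=spotter.landmark_of(k,d);q=q[0]['location'] if q else None
    t=spotter.spot_in(k,a);tp=t[0]['location'] if t else None
    print(k,np.round(c,1),s,np.round(ce,1),round(r,1),'z62',np.round(at(wray(d,ce),.062),4),'cent',np.round(at(wray(d,c),.062),4),'net z0',None if q is None else np.round(at(wray(d,q),0),4), 'cam',np.round(d['origin'],3))
    b2=spotter.landmark_of(k,b)
    if q is not None:print('  tri w/top,scene',tri([wray(d,q),ray(a,spotter.landmark_of(k,a)[0]['location']),ray(b,b2[0]['location'])]))
    tiles.append(d['frame'][140:340,210:410])
cv2.imwrite('pics/tiles.png',np.hstack(tiles)[:,:,::-1]);print(readout.get_obs()['t'])
E
```

```text
jar_sky [245.8 277.8] 607 [240.5 274. ] 24.0 z62 [0.5192 0.4718 0.062 ] cent [0.5144 0.4756 0.062 ] net z0 [0.4546 0.3436 0.    ] cam [0.451 0.339 0.379]
  tri w/top,scene (array([ 0.45431624,  0.34321878, -0.00385807]), [0.0005, 0.0047, 0.0052])Traceback (most recent call last):
  File "<stdin>", line 10, in <module>
  File "tri.py", line 28, in blob
    n,l,s,c=cv2.connectedComponentsWithStats(m);i=1+np.argmax(s[1:,4])
                                                    ~~~~~~~~~^^^^^^^^^
    return _wrapfunc(a, 'argmax', axis=axis, out=out, **kwds)
    return bound(*args, **kwds)
ValueError: attempt to get argmax of an empty sequence
```

```bash
cat >> tri.py <<'E'
def wpix(d,X):
    A=np.array(d['attitude']);M=R.from_rotvec(A).as_matrix() if A.ndim==1 else A
    v=M.T@(np.array(X)-d['origin']);K=d['mtx'];t=np.arctan2(np.hypot(v[0],v[1]),v[2]);u=v[:2]/np.hypot(v[0],v[1])*t
    return np.array([K[0,0]*u[0]+K[0,2],K[1,1]*u[1]+K[1,2]])
E
python3 - <<'E'
from tri import *
J={'jar_blue':(.446,.0975),'jar_navy':(.471,-.117),'jar_pale':(.4497,-.339),'jar_sky':(.4525,.340)}
tiles=[]
for k,(x,y) in J.items():
    arm.move_to([x,y+.084,.2],orient(np.pi));d=optics.get_image('wrist')
    p=wpix(d,[x,y,.062])
    f=d['frame'];q=spotter.landmark_of(k,d);q=q[0]['location'] if q else None
    print(k,'pred',np.round(p,1),'net z0',None if q is None else np.round(at(wray(d,q),0),4))
    pi=np.round(p).astype(int);y0,x0=max(0,pi[1]-60),pi[0]-60;tiles.append(cv2.resize(f[y0:y0+120,x0:x0+120],(200,200)))
    try:
        c,s,ce,r=blob(d,p,55);print(np.round(c,1),s,np.round(ce,1),round(r,1),'z62',np.round(at(wray(d,ce),.062),4),'cent',np.round(at(wray(d,c),.062),4))
    except Exception as e: print(e)
    if k=='jar_pale':
        a=optics.get_image('top');b=optics.get_image('scene');print([(np.round(c),s) for c,s in green(a)],[(np.round(c),s) for c,s in green(b)])
cv2.imwrite('pics/tiles.png',np.hstack(tiles)[:,:,::-1]);print(readout.get_obs()['t'])
E
```

```text
jar_blue pred [312.9 125.5] net z0 [0.4459 0.0964 0.    ]
[317. 127.] 2466 [317.  127.2] 28.2 z62 [0.4426 0.099  0.062 ] cent [0.4426 0.0988 0.062 ]
jar_navy pred [312.9 126.3] net z0 [ 0.47 -0.12  0.  ]
[311.8 124. ] 2352 [311.8 124. ] 27.7 z62 [ 0.4719 -0.119   0.062 ] cent [ 0.4719 -0.119   0.062 ]
jar_pale pred [313.1 125.7] net z0 [ 0.451  -0.3389  0.    ]
[311.7 124.5] 2479 [311.7 124.3] 28.4 z62 [ 0.4509 -0.3402  0.062 ] cent [ 0.4509 -0.3401  0.062 ]
[(array([400., 191.]), np.int32(601)), (array([360., 194.]), np.int32(595)), (array([319., 197.]), np.int32(512)), (array([280., 203.]), np.int32(587))] [(array([393., 247.]), np.int32(567)), (array([368., 273.]), np.int32(646)), (array([341., 301.]), np.int32(759)), (array([310., 332.]), np.int32(894)), (array([196., 429.]), np.int32(2726))]
jar_sky pred [313.3 127.2] net z0 [0.4526 0.3439 0.    ]
[312.3 131.6] 2494 [312.2 131.3] 28.5 z62 [0.4534 0.3435 0.062 ] cent [0.4533 0.3438 0.062 ]
14.65
```

View pics/tiles.png

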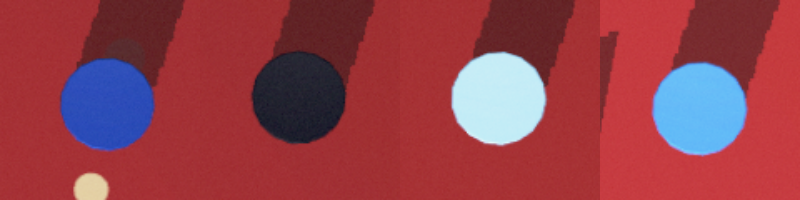

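Lid discs are clean, and their radius gives 24 mm at a height of 62 mm, which matches. I'll place the first jar, sky on b.

```bash
cat >> tri.py <<'E'
YAW=np.pi+.115
JAR={'jar_blue':(.4426,.0988),'jar_navy':(.4719,-.119),'jar_pale':(.4509,-.340),'jar_sky':(.4533,.3436)}
def pickplace(k,m):
    x,y=JAR[k];o=orient(YAW)
    jaws.move_gripper(.072)
    arm.move_to([x,y,.12],o);arm.movel([x,y,.016],vel=.1)
    jaws.move_gripper(0.0)
    s=readout.get_obs();print(k,'width',s['gripper_width'],'force',s['grasp_force'],s['t'])
    if not .042<s['gripper_width']<.054: raise SystemExit('bad grasp')
    arm.movel([x,y,.15],vel=.15);arm.move_to([m[0],m[1],.15],o)
    print('held',readout.get_obs()['gripper_width'])
    arm.movel([m[0],m[1],.038],vel=.12)
    hit=arm.movel([m[0],m[1],.0285],vel=.02,f_stop=4);print('touch',hit,readout.get_obs()['position'])
    jaws.move_gripper(.072);arm.movel([m[0],m[1],.15],vel=.15);print(readout.get_obs()['t'])
E
python3 - <<'E'
from tri import *
import pickle,json
d=pickle.load(open('w.pkl','rb'))
for w in d: print([np.round(at(wray(w,c),.015)[:2],4).tolist() for c,s in green(w)])
top=[(.6524,-.1814),(.6422,-.0921),(.6322,-.003),(.6222,.0858)];sc=[(.6523,-.1808),(.6417,-.0911),(.6315,-.0019),(.6209,.0878)]
wr=sorted([at(wray(d[1],c),.015)[:2] for c,s in green(d[1])],key=lambda v:v[1])
M=np.mean([top,sc,wr],0);c=M.mean(0);u=M[3]-M[0];u/=np.linalg.norm(u)
F=np.array([c+u*.09*i for i in(-1.5,-.5,.5,1.5)]);print(np.round(F,4),np.round(M-F,4).tolist())
json.dump(dict(zip('dcba',F.tolist())),open('m.json','w'))
pickplace('jar_sky',F[2])
arm.move_to([.55,.25,.25],orient(YAW))
save(optics.get_image('scene'),'p1')
E
```

```text
[[0.6312, -0.0018], [0.621, 0.0869]]
[[0.6514, -0.1807], [0.6411, -0.0919], [0.631, -0.003], [0.6207, 0.0858]]
[[0.6511, -0.182], [0.6408, -0.0931], [0.6306, -0.0085], [0.6202, 0.0924]]
[[ 0.6521 -0.1813]
 [ 0.6418 -0.0919]
 [ 0.6315 -0.0025]
 [ 0.6212  0.0869]] [[-0.0, 0.0004], [-0.0001, 0.0002], [0.0001, -0.0001], [0.0001, -0.0004]]
jar_sky width 0.04710409282047226 force 30.000540018081665 17.4417
held 0.04744033307299021
touch True [ 0.63196081 -0.0024669   0.03120401]
23.0333
```

View pics/p1.png

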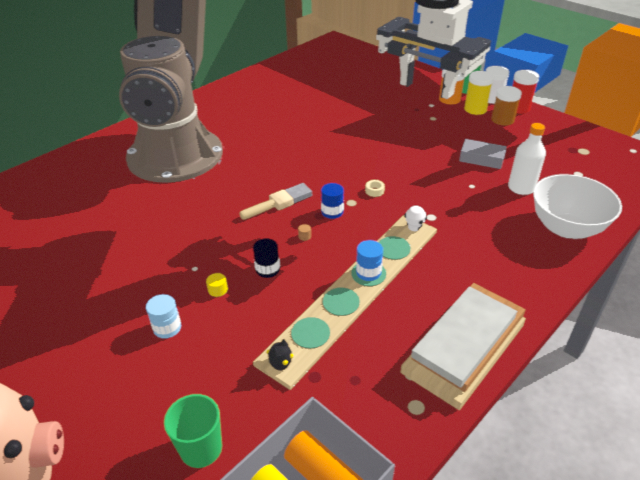

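Sky stands upright on b, the second mark from the skull, at (369,262). Contact came at TCP z = 0.0312, as expected. Now the other three.

Run:
```python
from tri import *
import json
F=json.load(open('m.json'))
pickplace('jar_blue',F['c']);pickplace('jar_navy',F['d']);pickplace('jar_pale',F['a'])
arm.move_to([.50,.03,.30],orient(np.pi))
d=optics.get_image('wrist');save(d,'w2')
for k in 'abcd':
    p=wpix(d,[*F[k],.077])
    try:
        c,s,ce,r=blob(d,p,40);print(k,s,round(r,1),np.round(at(wray(d,ce),.077)[:2]-F[k],4),np.round(at(wray(d,c),.077)[:2]-F[k],4))
    except Exception as e: print(k,e)
arm.move_to([.45,.3,.3],orient(np.pi));save(optics.get_image('scene'),'p2');print(readout.get_obs()['t'])
```

```text
jar_blue width 0.04727694892034593 force 30.00052660703659 27.025
held 0.0472661551565956
touch True [ 0.64223363 -0.09194582  0.03123225]
32.2333
jar_navy width 0.04742661042411104 force 30.000474750995636 34.9083
held 0.04734105743680298
touch True [ 0.6525254  -0.18136305  0.03123991]
39.8333
jar_pale width 0.047273094031806524 force 30.000374168157578 42.7833
held 0.047213752991166154
touch True [0.62163287 0.08709452 0.03120713]
48.6083
a 2222 30.5 [-0.0106 -0.0129] [-0.0111 -0.0126]
b 2342 30.4 [-0.0127 -0.0037] [-0.0127 -0.0048]
c 2315 30.2 [-0.0133  0.0031] [-0.0129  0.0038]
d 2178 30.7 [-0.0127  0.0134] [-0.0129  0.0117]
50.5917
```

View pics/p2.png

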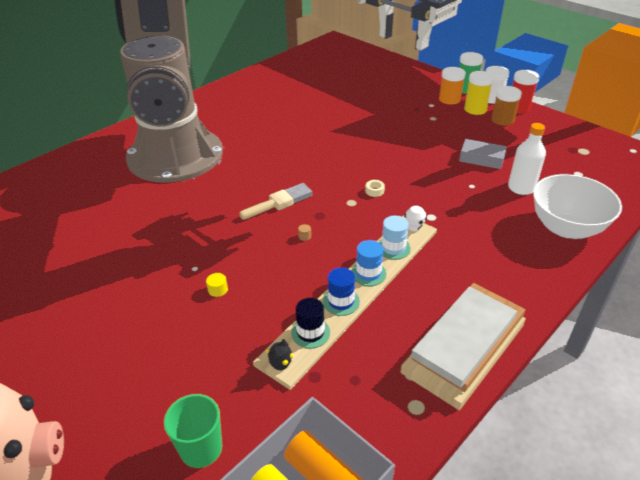

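View pics/w2.png

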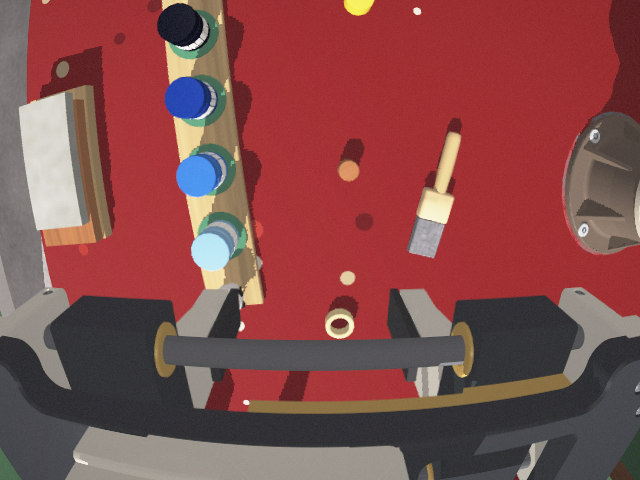

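The order is right and all four jars are upright: navy (310,322), blue, sky, then pale (395,237). That blob check mixed in the green marks, so I'll check centring from straight above each jar.

Run:
```python
from tri import *
import json
F=json.load(open('m.json'));T=[]
for k in 'abcd':
    x,y=F[k];arm.move_to([x,y+.084,.24],orient(np.pi+.115)) ;d=optics.get_image('wrist')
    f=d['frame'].astype(int);h=cv2.cvtColor(d['frame'],cv2.COLOR_RGB2HSV)
    p=np.round(wpix(d,[x,y,.03])).astype(int)
    K=np.zeros(f.shape[:2],np.uint8);cv2.circle(K,tuple(map(int,p)),42,1,-1)
    lid=((cv2.inRange(h,(91,0,0),(135,255,255))>0)&(f[:,:,2]>f[:,:,0]+4)).astype(np.uint8)*K
    lid=cv2.morphologyEx(lid,cv2.MORPH_OPEN,np.ones((5,5)))
    gr=(cv2.inRange(h,(65,40,30),(90,255,255))>0).astype(np.uint8)*K
    (c,r)=cv2.minEnclosingCircle(np.argwhere(lid)[:,::-1].astype(np.float32))
    e=cv2.minEnclosingCircle(np.argwhere(cv2.morphologyEx(gr,cv2.MORPH_OPEN,np.ones((2,2))))[:,::-1].astype(np.float32))
    print(k,'lid',np.round(at(wray(d,c),.077)[:2]-F[k],4),round(r,1),'mark',np.round(at(wray(d,e[0]),.015)[:2]-F[k],4),round(e[1],1))
    T.append(cv2.resize(d['frame'][max(0,p[1]-50):p[1]+50,p[0]-50:p[0]+50],(200,200)))
cv2.imwrite('pics/t2.png',np.hstack(T)[:,:,::-1])
arm.move_to([.45,.3,.3],orient(np.pi));print(readout.get_obs()['t'])
```

```text
a lid [-0.0003  0.0001] 26.3 mark [-0.0008  0.0011] 31.0
b lid [-0.0004  0.0003] 26.4 mark [-0.0009  0.0007] 30.9
c lid [-0.0005  0.0001] 26.4 mark [-0.0011  0.0008] 31.1
d lid [-0.0004  0.0001] 25.7 mark [-0.0014  0.0005] 31.0
54.6833
```

View pics/t2.png

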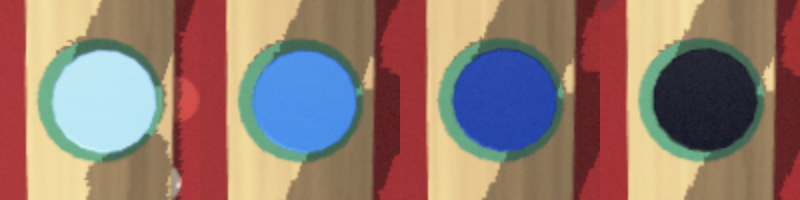

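Every jar is within about 1 mm of its mark centre and the arm is clear.

```bash
python3 -c "
from bench import arm;print(arm.hand_in())"
```

```text
the job is handed in; nothing more can be done
None
```

The job is handed in at about 55 s: navy (next to the cat), blue, sky and pale (next to the skull) all stand upright, within about 1 mm of their mark centres on the last check, and released.

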